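# Clear the cup warmer, load the cups and start it

### The arm

A 6-joint arm with a two-finger parallel gripper is mounted at the origin on the work surface. World frame = base frame: x ahead of the robot, y to its left, z up, the work surface at z = 0. Lengths are in m, angles in rad, forces in N, time in s.
With the tool pointing down it reaches from about 0.325 to 0.775 m from the base axis. Payload 5.5 kg.
Tool frame: the origin (TCP) lies between the finger pads; the fingertips stand 8 mm ahead of it and the grasp point (between the pads) lies 11 mm behind it (env.tips_ahead is the z of the fingertips in the tool frame, in m); z points along the fingers, y is the line along which they close (so a half turn about z gives the same grasp; the last joint's range is limited). The gripper opens to 85 mm and grips with 20 to 120 N. Pads are 22 mm wide; open, the fingers measure 114 mm over their backs; the gripper's body (76 mm by 85 mm) begins 54 mm behind the grasp point. The pads swing forward as they close: fully open they stand 13 mm farther back than shut.
Start: joints at [1.259, 0.091, 1.231, -0, 1.82, -0.057], TCP at [0.151, 0.581, 0.239] pointing down, gripper open.
Joint ranges: [-2.87, 2.87], [-0.86, 2.18], [0.17, 2.46], [-1.51, 4.65], [0.06, 2.69], [-2.65, 2.65]. Speed limits (rad/s): [2.57, 2.57, 3.01, 3.14, 3.14, 3.14].

### API

Orientations are given as a 3x3 rotation matrix whose columns are the frame's x, y, z axes.
In Python, from rig import env gives the robot as it stands.
- The arm moves only by the tool drive_tool, never from a script. Its argument "targets" is a list of rows, each a list of 6 numbers: the shift along the tool's x, y, z normalised to -1 to 1, where 1 is 500 mm, then the turn, a rotation vector about the tool's x, y, z normalised to -1 to 1, where 1 is 90 degrees. A call has 1 to 10 rows; each row shifts and turns the commanded pose from where the row before left it, along the tool's axes as they then stand; what a row does not reach is not made up. A row lasts 1/12 s, in which the tool goes at most 41.7 mm and 7.16 degrees, less where a joint would pass 70% of its speed; a pose out of reach is approached as far as the arm can. A call with a number of a shift or a turn outside -1 to 1 is refused whole. A call with a gripper value outside its range is refused whole. "gripper" is the finger opening in mm, from 0 to 85.4, set as the call begins (left out, the last holds). The fingers move at their own pace and stop on an object; "force" is the grip in N (left out, the last holds). Time passes only in rows, so rows that do not move let the fingers close. It gives the time, the measured TCP pose, the force, the opening and the grip force at its end, in the units of the state.
- env.state(): the state, without advancing time (a new reading comes with each control period).
- env.get_image(name): name is "scene" or "side" or "wrist"; returns a dict with "image" (384x512x3 uint8, blue, green, red), "range_z" (384x512 float32, m along the optical axis (not along the pixel's ray), 0 where there is no reading), "camera_matrix" (3x3 intrinsics, pixels), "R" (3x3) and "t" (3): a world point X has camera coordinates R X + t; the wrist camera has in their place "mount" (4x4, takes a point from camera to tool coordinates, whose origin is the TCP and whose axes are the flange's). Camera axes: x right, y down, z forward; pixel columns grow to the right and rows downward; lengths in m; the calibration is good to about 2 mm. A picture is of the moment at which its call begins: read the wrist's pose just before it.
- env.sign_off(): hands the job in; it is judged then, once.
The state is a dict: "time": time; "joint_pos": joint angles; "qvel": joint speeds; "joint_efforts": joint torques, N m; "eef_pos": TCP position; "tool_rot": TCP orientation; "contact_force": force on the tool from outside, world axes, zero at the start; "wrist_torque": the same for the moment, N m; "width": finger opening in m; "grip_force": force on a finger pad.
Only numpy, scipy, OpenCV 4.12 (cv2) and the standard library are available. Lean on these libraries where they do the work, as an engineer would, in place of code of your own. Each camera call takes 0.05 s, during which the arm holds its last target. There are 200 camera calls.

### The job

Somebody has left things lying on the cup warmer: first put every remote control and spectacles case that is there flat in the wooden tray. Then stand every turquoise cup upright on a warmer plate of its own, its foot wholly on the plate, and start the warmer by pressing its buttons fully down one at a time: green, then yellow, then blue. Leave the candle and the plant where they are.

Things in the scene. Friction and masses are not known exactly. Their poses are not given: they have to be found in the camera images.
- warmer: white electric cup warmer, fixed to the table: a bar 120 mm deep (x) by 470 mm long (y), its top 47 mm above the table, with three dark round steel plates along it and a grey control block (90 mm of the length, top 60 mm high) at its -y end. Origin at the centre of its underside
- plate0 (a point): centre of the top face of the warmer plate farthest from the control block: 80 mm across, 50 mm above the table, 3 mm proud of the bar; plates are 120 mm apart
- plate1 (a point): the same for the middle plate
- plate2 (a point): the same for the plate nearest the control block
- tray: dark wooden tray fixed to the table, 280 mm (x) by 215 mm (y) outside, walls 7 mm thick and 28 mm high, floor about 7 mm thick. Origin at the centre of its underside
- remote_black: black remote control 170 (x) x 46 (y) x 20 (z) mm with grey keys, 120 g; origin at the centre of its underside. May be absent
- remote_white: white remote control 170 (x) x 46 (y) x 20 (z) mm with black keys, 120 g; origin at the centre of its underside. May be absent
- case: dark red spectacles case 160 (x) x 56 (y) x 36 (z) mm, 110 g; origin at the centre of its underside. May be absent
- cup_a: turquoise fluted ceramic cup, 66 mm across the rim, 72 mm tall, 50 mm across the foot (nearly straight sides above 28 mm height: 61 mm across there, wall 4 mm); a loop handle on its +y side reaches 60 mm from the cup's axis; 200 g. Origin at the centre of its underside, z up. May be absent (None at the start)
- cup_b: turquoise fluted ceramic cup, 66 mm across the rim, 72 mm tall, 50 mm across the foot (nearly straight sides above 28 mm height: 61 mm across there, wall 4 mm); a loop handle on its +y side reaches 60 mm from the cup's axis; 200 g. Origin at the centre of its underside, z up. May be absent (None at the start)
- cup_c: turquoise fluted ceramic cup, 66 mm across the rim, 72 mm tall, 50 mm across the foot (nearly straight sides above 28 mm height: 61 mm across there, wall 4 mm); a loop handle on its +y side reaches 60 mm from the cup's axis; 200 g. Origin at the centre of its underside, z up. May be absent (None at the start)
- green_top (a point): centre of the top of the green spring button (24 mm across) on the warmer's control block; the three buttons stand in a row 36 mm apart in any order
- green (a joint): travel of the green button: 0 up, 0.006 m fully down (about 4 N)
- yellow_top (a point): centre of the top of the yellow spring button (24 mm across) on the warmer's control block; the three buttons stand in a row 36 mm apart in any order
- yellow (a joint): travel of the yellow button: 0 up, 0.006 m fully down (about 4 N)
- blue_top (a point): centre of the top of the blue spring button (24 mm across) on the warmer's control block; the three buttons stand in a row 36 mm apart in any order
- blue (a joint): travel of the blue button: 0 up, 0.006 m fully down (about 4 N)
- candle: bystander: amber glass jar candle with wooden lid, 68 mm across, 75 mm tall; origin at the centre of its underside
- plant: bystander: succulent in a terracotta pot, 76 mm across, 115 mm tall with its leaves; origin at the centre of its underside
Not all that is in view belongs to the job. What is shaped like the cup_a but pink or red is not meant.

How it is judged:
On the way, in this order (a step that is already met when the one before it is completed fails the run):
1. every remote and case lies in the tray (x of remote_black in the frame of tray between -0.12 and 0.12 m and y of remote_black in the frame of tray between -0.085 and 0.085 m and z of each of remote_black, remote_white, case in the frame of tray below 0.06 m and angle between each of remote_black, remote_white, case's own z axis and vertical below 0.35 rad and linear speed of each of remote_black, remote_white, case below 0.03 m/s and x of remote_white in the frame of tray between -0.12 and 0.12 m and y of remote_white in the frame of tray between -0.085 and 0.085 m and x of case in the frame of tray between -0.12 and 0.12 m and y of case in the frame of tray between -0.085 and 0.085 m), for 0.2 s.
2. every cup stands upright on a plate ((horizontal distance between cup_a and plate0 below 0.015 m or horizontal distance between cup_a and plate1 below 0.015 m or horizontal distance between cup_a and plate2 below 0.015 m) and z of cup_a in the frame of plate1 between -0.004 and 0.006 m and angle between each of cup_a, cup_b, cup_c's own z axis and vertical below 0.1 rad and linear speed of each of cup_a, cup_b, cup_c below 0.03 m/s and (horizontal distance between cup_b and plate0 below 0.015 m or horizontal distance between cup_b and plate1 below 0.015 m or horizontal distance between cup_b and plate2 below 0.015 m) and z of cup_b in the frame of plate1 between -0.004 and 0.006 m and (horizontal distance between cup_c and plate0 below 0.015 m or horizontal distance between cup_c and plate1 below 0.015 m or horizontal distance between cup_c and plate2 below 0.015 m) and z of cup_c in the frame of plate1 between -0.004 and 0.006 m), for 0.3 s.
3. the green button is pressed fully, the others are up (value of joint green above 0.004 m and value of joint each of yellow, blue below 0.002 m), for 0.04 s.
4. the yellow button is pressed fully, the others are up (value of joint yellow above 0.004 m and value of joint each of green, blue below 0.002 m), for 0.04 s.
5. the blue button is pressed fully, the others are up (value of joint blue above 0.004 m and value of joint each of green, yellow below 0.002 m), for 0.04 s.
At the end, for the whole second after the job is handed in: Every remote and case present lies in the tray (its middle at least 20 mm inside the tray's edges, less than 0.35 rad from flat), every cup present stands upright (within 0.1 rad) on a plate, its axis within 15 mm of the plate's centre, everything at rest, all buttons up again (all of step 1 and all of step 2 and value of joint each of green, yellow, blue below 0.002 m); the robot touches nothing.
It fails at once if the candle is moved more than 30 mm or tipped (distance of candle from where it was at the start of the episode above 0.03 m or angle between candle's own z axis and vertical above 0.5 rad).
It fails at once if the plant is moved more than 30 mm or tipped (distance of plant from where it was at the start of the episode above 0.03 m or angle between plant's own z axis and vertical above 0.5 rad).
Of remote_black, remote_white, case only 2 to 3 are there at a start; the rules pass over those that are not, and their reading is None.
Of cup_a, cup_b, cup_c only 2 to 3 are there at a start; the rules pass over those that are not, and their reading is None.
At some moment in a run one of remote_black, remote_white, case, cup_a, cup_b, cup_c may be knocked a few centimetres aside while the robot is not near it.
It also fails if it takes over 208 s, if anything falls off the work surface, if the arm or the gripper's body presses on something with over 40 N, if the wrist force passes 120 N, or if a joint passes its speed limit or range.

## Working session

There is one attempt and no reset: what is moved stays moved. The work goes in short steps, Python scripts to look and compute and a tool call to move; the robot and the scene stay as the last step left them, time stands still between calls to the robot, and variables do not carry over. Pictures are saved under pics/ and viewed, at most 14 in all, crops included, and the job is handed in when it is done.

Besides the shell and the picture viewer there is one more tool, called in YAML: its name, and indented under it one key for each argument. drive_tool: Moves the arm, as the interface text tells. Scaled input: -1 to 1 covers 500 mm each way for a shift and 90 degrees each way for a turn. Its arguments: {"type":"object","properties":{"targets":{"type":"array","items":{"type":"array","items":{"type":"number"}}},"gripper":{"type":"number"},"force":{"type":"number"}},"required":["targets"]}

```bash
mkdir -p pics; ls; python3 - <<'E'
from rig import env
import cv2,numpy as np,pickle
s=env.state();print(s['time'],s['eef_pos'],s['tool_rot'],env.tips_ahead)
for n in ['scene','side']:
    d=env.get_image(n);pickle.dump(d,open(f'pics/{n}0.pkl','wb'));cv2.imwrite(f'pics/{n}0.png',d['image'])
    R,t=np.array(d['R']),np.array(d['t']);print(n,-R.T@t,R[2],(d['range_z']>0).mean(),d['camera_matrix'][0][0])
E
```

```text
pics
0.0 [0.15114167 0.5803732  0.2381454 ] [[-9.67720831e-01  2.52023912e-01 -5.83229815e-04]
 [ 2.52024571e-01  9.67719016e-01 -1.87677238e-03]
 [ 9.14110643e-05 -1.96317997e-03 -9.99998069e-01]] 0.008
scene [ 1.05716118 -0.34989056  0.74644066] [-0.60696235  0.34691272 -0.71501627] 0.9957936604817709 391.4605815337692
side [ 0.1408474  -0.85470739  0.62268917] [ 0.34975086  0.78166906 -0.5163989 ] 0.9960072835286459 402.49757932191653
```

View pics/scene0.png

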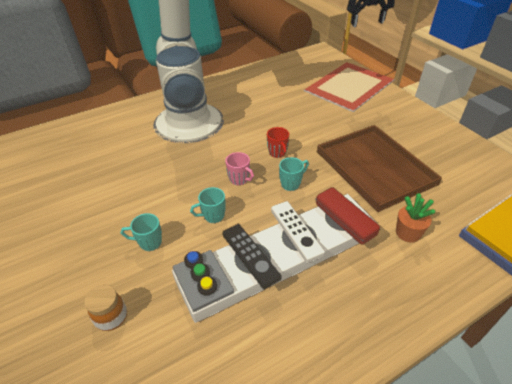

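View pics/side0.png

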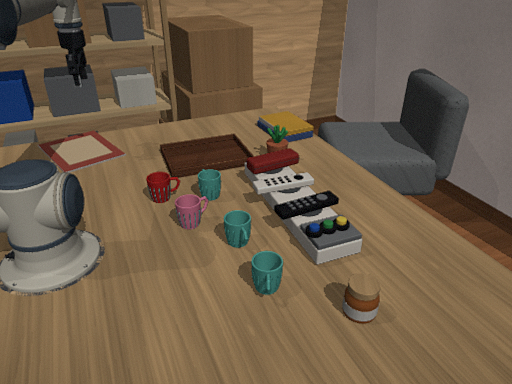

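The scene view shows the black remote at about (252,255), the white remote at (295,230) and the red case at (347,214), all on the warmer. There are three turquoise cups at (146,232), (212,205) and (291,173). The tray is at (378,165), the buttons blue, green, yellow run from (193,258) to (207,285), and the candle (105,307) and plant (413,220) are bystanders. The side view agrees.

```bash
cat > h.py <<'E'
import cv2,numpy as np,pickle
from scipy import ndimage
def cloud(d):
    z=d['range_z'];K=np.array(d['camera_matrix']);v,u=np.indices(z.shape)
    P=np.stack([(u-K[0,2])/K[0,0]*z,(v-K[1,2])/K[1,1]*z,z],-1)
    W=(P-np.array(d['t']))@np.array(d['R'])
    return W,cv2.cvtColor(d['image'],cv2.COLOR_BGR2HSV),z>0
def ortho(ds,x0=.2,x1=.9,y0=-.5,y1=.5,r=.0015):
    # rows: x decreasing (up = +x), cols: y decreasing
    H=np.zeros((int((x1-x0)/r)+1,int((y1-y0)/r)+1));I=np.zeros(H.shape+(3,),np.uint8)
    for d in ds:
        W,_,ok=cloud(d);ok=ok&(W[...,0]>x0)&(W[...,0]<x1)&(W[...,1]>y0)&(W[...,1]<y1)&(W[...,2]<.2)
        w=W[ok];c=d['image'][ok];o=np.argsort(w[:,2]);w=w[o];c=c[o]
        i=((x1-w[:,0])/r).astype(int);j=((y1-w[:,1])/r).astype(int)
        m=w[:,2]>=H[i,j]-.001;H[i[m],j[m]]=w[m,2];I[i[m],j[m]]=c[m]
    return H,I
def circ(p):
    A=np.c_[2*p,np.ones(len(p))];s=np.linalg.lstsq(A,(p**2).sum(1),rcond=None)[0]
    return s[:2],np.sqrt(s[2]+s[:2]@s[:2])
def cups(d):
    W,h,ok=cloud(d)
    m=ok&(h[...,0]>78)&(h[...,0]<98)&(h[...,1]>90)&(W[...,2]>.004)&(W[...,0]>.1)&(W[...,0]<.9)&(abs(W[...,1])<.6)&(W[...,2]<.2)
    m=ndimage.binary_opening(m)
    l,n=ndimage.label(m);out=[]
    for k in range(1,n+1):
        q=W[l==k]
        if len(q)<100: continue
        top=np.percentile(q[:,2],98.5);p=q[q[:,2]>top-.004][:,:2];c,r=circ(p)
        d2=np.hypot(*(q[:,:2]-c).T);f=q[(d2>.042)&(d2<.07)]
        a=np.degrees(np.arctan2(*(f[:,:2].mean(0)-c)[::-1])) if len(f)>5 else None
        out.append((c.round(4),round(r,4),round(top,4),round(q[:,2].min(),3),len(p),a,len(f),round(d2.max(),3)))
    return out
E
python3 - <<'E'
from h import *
D={n:pickle.load(open(f'pics/{n}0.pkl','rb')) for n in('scene','side')}
for n,d in D.items():
    print(n);[print(*c) for c in cups(d)]
    W,h,ok=cloud(d);B=ok&(W[...,0]>.2)&(W[...,0]<.9)&(abs(W[...,1])<.5)&(W[...,2]<.15)
    H,S,V=h[...,0],h[...,1],h[...,2]
    def rect(name,m):
        l,k=ndimage.label(m);
        if k==0: print(name,'none');return
        b=1+np.argmax(ndimage.sum(m,l,range(1,k+1)));q=W[l==b];t=np.median(q[:,2]);q=q[abs(q[:,2]-t)<.006]
        print(name,len(q),'z',t.round(4),[np.round(x,3) for x in cv2.minAreaRect((q[:,:2]*1000).astype(np.float32))],q.mean(0).round(4))
    rect('case',B&((H<8)|(H>172))&(S>150)&(W[...,2]>.06))
    hi=B&(W[...,2]>.058)&(W[...,2]<.08)
    rect('black',hi&(V<110)&(S<90))
    rect('white',hi&(V>150)&(S<60))
    rect('blue',B&(H>105)&(H<125)&(S>150)&(W[...,2]>.055)&(W[...,1]<.1))
    rect('green',B&(H>45)&(H<75)&(S>150)&(W[...,2]>.055)&(W[...,1]<.1))
    rect('yellow',B&(H>20)&(H<34)&(S>200)&(V>150)&(W[...,2]>.055)&(W[...,1]<.1))
    rect('warmer',B&(V>120)&(S<40)&(abs(W[...,2]-.047)<.006))
    rect('block',B&(V<150)&(S<50)&(abs(W[...,2]-.06)<.004))
    rect('tray', B&(H<16)&(V<110)&(S>120)&(W[...,2]>.003)&(W[...,2]<.04))
Hm,I=ortho(D.values());np.save('pics/H0.npy',Hm)
I=cv2.dilate(I,np.ones((2,2)))
for k in range(1,7):
    i=int((.9-(.2+.1*k))/.0015);cv2.line(I,(0,i),(5,i),(0,0,255),1);
cv2.imwrite('pics/ortho0.png',I);print(I.shape)
E
```

```text
scene
[0.4284 0.1163] 0.0303 0.0713 0.006 79 None 3 0.047
[ 0.4233 -0.1141] 0.0302 0.0717 0.006 75 None 0 0.035
[ 0.4226 -0.2831] 0.0301 0.0722 0.01 82 None 0 0.036
case 1180 z 0.084 [array([637.443, 126.915]), array([155.117,  52.978]), np.float64(4.753)] [0.6425 0.1252 0.0839]
black 1134 z 0.0684 [array([ 615.233, -115.415]), array([167.143,  45.458]), np.float64(2.599)] [ 0.6218 -0.1171  0.0683]
white 999 z 0.0684 [array([610.233,   7.322]), array([ 46.929, 169.811]), np.float64(85.296)] [0.6159 0.0049 0.0683]
blue 65 z 0.0804 [array([ 568.19 , -226.777]), array([19.505, 17.933]), np.float64(72.407)] [ 0.5686 -0.2275  0.0804]
green 9 z 0.081 [array([ 604.13 , -233.392]), array([10.656,  4.106]), np.float64(22.138)] [ 0.6043 -0.2335  0.0808]
yellow 103 z 0.0802 [array([ 638.987, -229.263]), array([20.014, 22.497]), np.float64(63.875)] [ 0.6408 -0.23    0.08  ]
warmer 1183 z 0.0456 [array([619.649, -48.895]), array([ 77.093, 119.695]), np.float64(87.624)] [ 0.6216 -0.0493  0.0456]
block 1371 z 0.0586 [array([ 612.966, -228.316]), array([ 89.765, 115.833]), np.float64(87.91)] [ 0.620
[... 607 characters left out ...]
6.622]), array([ 48.326, 165.722]), np.float64(84.991)] [0.6017 0.     0.0695]
blue 67 z 0.0805 [array([ 563.342, -228.459]), array([20.313, 20.304]), np.float64(13.755)] [ 0.5625 -0.2306  0.0808]
green 46 z 0.0801 [array([ 596.505, -232.577]), array([16.924, 21.039]), np.float64(53.711)] [ 0.5968 -0.2323  0.0803]
yellow none
warmer 372 z 0.0475 [array([614.885, -34.515]), array([ 61.853, 116.65 ]), np.float64(89.236)] [ 0.6089 -0.0402  0.0475]
block 492 z 0.0602 [array([ 608.424, -254.019]), array([116.651,  47.009]), np.float64(2.799)] [ 0.6064 -0.2587  0.0601]
tray 1855 z 0.0087 [array([489.22 , 362.403]), array([222.057, 274.611]), np.float64(87.135)] [0.4895 0.3737 0.0081]
(467, 667, 3)
```

View pics/ortho0.png

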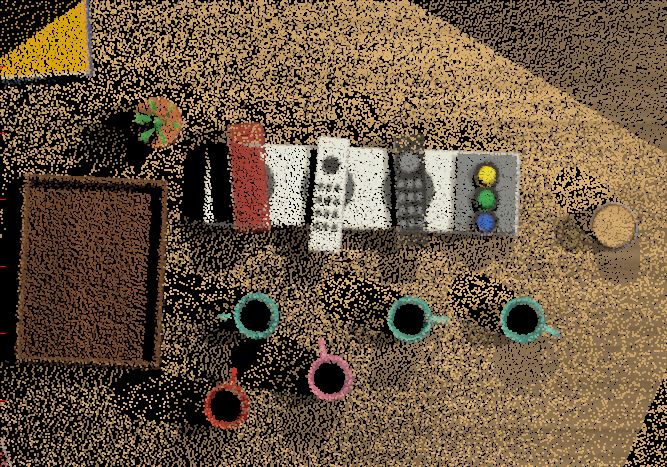

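The ortho view shows plates under the three objects. The bar is yawed about -2°, and the cup handles point along ±y. I'll grip the objects across y and lay them in the tray lengthwise along y, where there is room for the fingers. I'm starting with the case.

```bash
cat > go.py <<'E'
import sys,numpy as np
from rig import env
from scipy.spatial.transform import Rotation as Ro
# go.py x y z yangle(deg): tool pointing down, tool y at world angle
def go(x,y,z,a):
    s=env.state();R=np.array(s['tool_rot']);p=np.array(s['eef_pos']);a=np.radians(a)
    T=np.array([[-np.sin(a),np.cos(a),0],[np.cos(a),np.sin(a),0],[0,0,-1]])
    rv=Ro.from_matrix(R.T@T).as_rotvec();d=np.array([x,y,z])-p
    print('t',round(s['time'],2),'pos',p.round(4),'yang',np.degrees(np.arctan2(R[1,1],R[0,1])).round(1),'w',s['width'],'F',np.round(s['contact_force'],1))
    print(' turn total',(rv/(np.pi/2)).round(3),'rows>=',np.ceil(np.degrees(np.linalg.norm(rv))/7),'| shift before turn',(R.T@d/.5).round(3),' after turn',(T.T@d/.5).round(4),'rows>=',np.ceil(np.linalg.norm(d)/.04))
if __name__=='__main__': go(*map(float,sys.argv[1:]))
E
python3 go.py .6336 .1266 .2 95.1
```

```text
t 0.1 pos [0.1511 0.5804 0.2382] yang 75.4 w 0.08594211574358614 F [-0.1 -0.1  0.2]
 turn total [-0.001 -0.    -0.219] rows>= 3.0 | shift before turn [-1.163 -0.635  0.077]  after turn [-0.8804 -0.9898  0.0765] rows>= 17.0
```

drive_tool:
  targets:
    - [0,0,0,0,0,-0.073]
    - [0,0,0,0,0,-0.073]
    - [0,0,0,0,0,-0.073]
  gripper: 85
  force: 40

```text
time: 0.35
eef_pos: [0.1512, 0.5805, 0.2386]
tool_rot: [[-0.996, -0.095, -0.0], [-0.095, 0.996, -0.001], [0.001, -0.001, -1.0]]
contact_force: [-0.2, -0.5, 0.6]
width: 0.0853
grip_force: 0.0
```

drive_tool:
  targets:
    - [-0.044,-0.0495,0.004,0,0,0]
    - [-0.044,-0.0495,0.004,0,0,0]
    - [-0.044,-0.0495,0.004,0,0,0]
    - [-0.044,-0.0495,0.004,0,0,0]
    - [-0.044,-0.0495,0.004,0,0,0]
    - [-0.044,-0.0495,0.004,0,0,0]
    - [-0.044,-0.0495,0.004,0,0,0]
    - [-0.044,-0.0495,0.004,0,0,0]
    - [-0.044,-0.0495,0.004,0,0,0]
    - [-0.044,-0.0495,0.004,0,0,0]

```text
time: 1.18
eef_pos: [0.3932, 0.3523, 0.2187]
tool_rot: [[-0.996, -0.089, -0.001], [-0.089, 0.996, -0.0], [0.001, -0.0, -1.0]]
contact_force: [0.4, 0.1, -0.1]
width: 0.0851
grip_force: 0.0
```

drive_tool:
  targets:
    - [-0.044,-0.0495,0.004,0,0,0]
    - [-0.044,-0.0495,0.004,0,0,0]
    - [-0.044,-0.0495,0.004,0,0,0]
    - [-0.044,-0.0495,0.004,0,0,0]
    - [-0.044,-0.0495,0.004,0,0,0]
    - [-0.044,-0.0495,0.004,0,0,0]
    - [-0.044,-0.0495,0.004,0,0,0]
    - [-0.044,-0.0495,0.004,0,0,0]
    - [-0.044,-0.0495,0.004,0,0,0]
    - [-0.044,-0.0495,0.004,0,0,0]

```text
time: 2.02
eef_pos: [0.6344, 0.1255, 0.1985]
tool_rot: [[-0.996, -0.089, -0.001], [-0.089, 0.996, -0.0], [0.001, 0.0, -1.0]]
contact_force: [0.8, 1.4, 0.2]
width: 0.0849
grip_force: 0.0
```

```bash
python3 go.py .6336 .1266 .066 95.1; python3 - <<'E'
from rig import env
import cv2,pickle
s=env.state();d=env.get_image('wrist');print(d['mount'],d['range_z'].max());cv2.imwrite('pics/w1.png',d['image']);d['s']=s;pickle.dump(d,open('pics/w1.pkl','wb'))
E
```

```text
t 2.02 pos [0.6344 0.1255 0.1985] yang 95.1 w 0.0849018532786195 F [0.8 1.4 0.2]
 turn total [ 0.    -0.001  0.   ] rows>= 1.0 | shift before turn [0.001 0.002 0.265]  after turn [0.0014 0.0024 0.265 ] rows>= 4.0
[[-2.01298195e-04 -9.51798243e-01 -3.06724738e-01  7.91538916e-02]
 [ 9.99999726e-01  2.69023167e-05 -7.39763343e-04 -8.90549186e-04]
 [ 7.12357056e-04 -3.06724803e-01  9.51797976e-01 -1.34288544e-01]
 [ 0.00000000e+00  0.00000000e+00  0.00000000e+00  1.00000000e+00]] 1.4676553
```

View pics/w1.png

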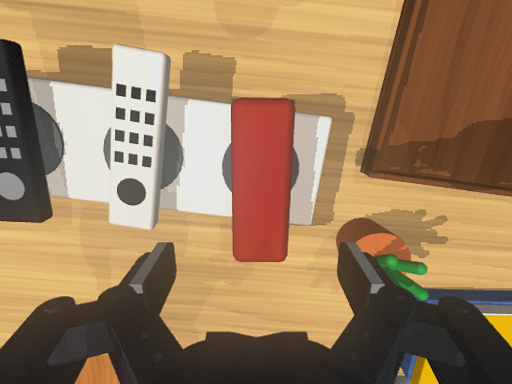

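The wrist view shows the case centred between the fingers (262,180), with the white remote at (138,135), the black remote at the left edge and the plant at (380,250). I'll refine all the positions from this view.

```bash
cat >> h.py <<'E'
def wrist(d):
    s=d['s'];M=np.array(d['mount']);T=np.eye(4);T[:3,:3]=s['tool_rot'];T[:3,3]=s['eef_pos']
    C=np.linalg.inv(T@M);d['R'],d['t']=C[:3,:3],C[:3,3];return d
def rects(d):
    W,h,ok=cloud(d);B=ok&(W[...,0]>.2)&(W[...,0]<.9)&(abs(W[...,1])<.5)&(W[...,2]<.1)
    H,S,V=h[...,0],h[...,1],h[...,2]
    def rect(name,m,f=.006):
        l,k=ndimage.label(m)
        if k==0: return
        b=1+np.argmax(ndimage.sum(m,l,range(1,k+1)));q=W[l==b]
        if len(q)<40: return
        t=np.median(q[:,2]);q=q[abs(q[:,2]-t)<f]
        c,wh,a=cv2.minAreaRect((q[:,:2]*1000).astype(np.float32))
        print(name,len(q),'z',t.round(4),np.round(c,1),np.round(wh,1),round(a,1))
    rect('case',B&((H<8)|(H>172))&(S>150)&(W[...,2]>.06))
    hi=B&(W[...,2]>.058)&(W[...,2]<.075)
    rect('black',hi&(V<110)&(S<90)&(W[...,1]>-.18)); rect('white',hi&(V>150)&(S<60))
    rect('warmer',B&(V>120)&(S<40)&(abs(W[...,2]-.047)<.006))
    rect('tray', B&(H<16)&(V<110)&(S>120)&(W[...,2]>.003)&(W[...,2]<.04),.04)
    for n,m in dict(blue=(H>105)&(H<125)&(S>150),green=(H>45)&(H<75)&(S>150),yellow=(H>20)&(H<34)&(S>200)&(V>150)).items(): rect(n,B&m&(W[...,2]>.055)&(W[...,1]<-.15))
E
python3 -c "
from h import *
d=wrist(pickle.load(open('pics/w1.pkl','rb')));rects(d)
W,h,ok=cloud(d);print(W[20:40,220:300,2].mean())"
```

```text
case 9022 z 0.0854 [633.1 128.5] [157.4  53.6] 4.4
black 4272 z 0.0691 [615.5 -96.2] [ 42.5 172.4] 79.4
white 6863 z 0.0696 [607.3   7.6] [ 45.1 168.4] 84.9
warmer 6891 z 0.0467 [616.  -62.5] [ 79.4 119.1] 87.9
tray 8998 z 0.0067 [540.6 345.4] [185.4 181.8] 87.1
0.0007134794369642297
```

drive_tool:
  targets:
    - [0,0,0.06,0,0,0]
    - [0,0.002,0.06,0,0,0]
    - [0,0,0.05,0,0,0]
    - [0,0,0.04,0,0,0]
    - [0,0,0.03,0,0,0]
    - [0,0,0.027,0,0,0]
    - [0,0,0,0,0,0]

```text
time: 2.65
eef_pos: [0.6314, 0.1276, 0.0614]
tool_rot: [[-0.996, -0.089, -0.006], [-0.089, 0.996, -0.001], [0.007, -0.0, -1.0]]
contact_force: [-0.5, 0.3, -0.9]
width: 0.0849
grip_force: 0.0
```

drive_tool:
  targets:
    - [0,0,0,0,0,0]
    - [0,0,0,0,0,0]
    - [0,0,0,0,0,0]
    - [0,0,0,0,0,0]
    - [0,0,0,0,0,0]
    - [0,0,0,0,0,0]
    - [0,0,0,0,0,0]
    - [0,0,0,0,0,0]
  gripper: 40
  force: 40

```text
time: 3.32
eef_pos: [0.6345, 0.128, 0.068]
tool_rot: [[-0.996, -0.089, 0.004], [-0.089, 0.996, 0.001], [-0.004, 0.0, -1.0]]
contact_force: [-0.0, -0.5, 6.3]
width: 0.0554
grip_force: 45.5
```

drive_tool:
  targets:
    - [0,0,-0.02,0,0,0]
    - [0,0,-0.04,0,0,0]
    - [0,0,-0.07,0,0,0]
    - [0,0,-0.07,0,0,0]
    - [0,0,-0.06,0,0,0]
    - [0,0,0,0,0,0]

```text
time: 3.82
eef_pos: [0.6356, 0.1281, 0.2052]
tool_rot: [[-0.996, -0.089, 0.012], [-0.089, 0.996, 0.002], [-0.012, 0.001, -1.0]]
contact_force: [-0.0, -0.0, 0.5]
width: 0.0553
grip_force: 44.9
```

```bash
python3 -c "
import numpy as np
c=np.array([.4928,.362]);a=np.radians(-2.3);R=np.array([[np.cos(a),-np.sin(a)],[np.sin(a),np.cos(a)]])
for x in(-.085,0,.082):print(c+R@[x,0])"; python3 go.py .5747 .3587 .2 -2.3
```

```text
[0.40786848 0.3654112 ]
[0.4928 0.362 ]
[0.57473394 0.35870919]
t 3.82 pos [0.6356 0.1281 0.2052] yang 95.1 w 0.055304127992856895 F [-0.  -0.   0.5]
 turn total [0.007 0.006 1.082] rows>= 14.0 | shift before turn [0.08 0.47 0.01]  after turn [ 0.456  -0.1401  0.0105] rows>= 6.0
```

drive_tool:
  targets:
    - [0.01,0.055,0,0,0,0]
    - [0.01,0.06,0,0,0,0]
    - [0.01,0.06,0,0,0,0]
    - [0.01,0.06,0,0,0,0]
    - [0.01,0.06,0,0,0,0]
    - [0.01,0.06,0,0,0,0]
    - [0.01,0.06,0,0,0,0]
    - [0.01,0.055,0,0,0,0]

```text
time: 4.48
eef_pos: [0.5717, 0.3598, 0.1952]
tool_rot: [[-0.996, -0.089, -0.001], [-0.089, 0.996, -0.001], [0.001, -0.0, -1.0]]
contact_force: [0.4, -0.0, -2.2]
width: 0.0556
grip_force: 44.8
```

drive_tool:
  targets:
    - [0,0,0,0,0,0.077]
    - [0,0,0,0,0,0.077]
    - [0,0,0,0,0,0.077]
    - [0,0,0,0,0,0.077]
    - [0,0,0,0,0,0.077]
    - [0,0,0,0,0,0.077]
    - [0,0,0,0,0,0.077]

```text
time: 5.07
eef_pos: [0.5724, 0.3581, 0.1951]
tool_rot: [[-0.722, 0.691, -0.001], [0.691, 0.722, -0.001], [0.0, -0.002, -1.0]]
contact_force: [-0.3, 0.2, -1.1]
width: 0.0553
grip_force: 44.7
```

drive_tool:
  targets:
    - [0,0,0,0,0,0.077]
    - [0,0,0,0,0,0.077]
    - [0,0,0,0,0,0.077]
    - [0,0,0,0,0,0.077]
    - [0,0,0,0,0,0.077]
    - [0,0,0,0,0,0.077]
    - [0,0,0,0,0,0.077]
    - [0,0,0,0,0,0]
    - [0,0,0,0,0,0]

```text
time: 5.82
eef_pos: [0.5725, 0.3582, 0.1953]
tool_rot: [[0.03, 1.0, -0.001], [1.0, -0.03, -0.001], [-0.001, -0.001, -1.0]]
contact_force: [-0.2, 0.0, -0.8]
width: 0.0548
grip_force: 44.7
```

```bash
python3 go.py .5747 .3587 .026 -2.3
```

```text
t 5.82 pos [0.5725 0.3582 0.1953] yang -1.7 w 0.054804095601230604 F [-0.2  0.  -0.8]
 turn total [-0.001  0.     0.007] rows>= 1.0 | shift before turn [0.001 0.005 0.339]  after turn [0.0012 0.0044 0.3385] rows>= 5.0
```

drive_tool:
  targets:
    - [0,0,0.05,0,0,0.007]
    - [0,0,0.07,0,0,0]
    - [0,0,0.07,0,0,0]
    - [0,0,0.06,0,0,0]
    - [0,0,0.04,0,0,0]
    - [0,0,0.03,0,0,0]
    - [0,0,0.018,0,0,0]
    - [0,0,0,0,0,0]
    - [0,0,0,0,0,0]

```text
time: 6.57
eef_pos: [0.5728, 0.3584, 0.0271]
tool_rot: [[0.042, 0.999, 0.0], [0.999, -0.042, 0.0], [0.0, 0.0, -1.0]]
contact_force: [-0.2, -0.4, -1.6]
width: 0.0552
grip_force: 45.2
```

drive_tool:
  targets:
    - [0,0,0,0,0,0]
    - [0,0,0,0,0,0]
    - [0,0,0,0,0,0]
    - [0,0,0,0,0,0]
    - [0,0,-0.02,0,0,0]
    - [0,0,-0.05,0,0,0]
    - [0,0,-0.07,0,0,0]
    - [0,0,-0.07,0,0,0]
    - [0,0,-0.07,0,0,0]
    - [0,0,-0.06,0,0,0]
  gripper: 63

```text
time: 7.4
eef_pos: [0.5728, 0.3584, 0.2009]
tool_rot: [[0.044, 0.999, 0.003], [0.999, -0.044, 0.001], [0.002, 0.003, -1.0]]
contact_force: [0.6, -0.6, -0.3]
width: 0.0627
grip_force: 0.0
```

```bash
python3 go.py .608 .0074 .2 84.9
```

```text
t 7.4 pos [0.5728 0.3584 0.2009] yang -2.5 w 0.06265877779669518 F [ 0.6 -0.6 -0.3]
 turn total [ 0.002  0.    -0.971] rows>= 13.0 | shift before turn [-0.698  0.101  0.001]  after turn [-0.1325 -0.6929  0.0018] rows>= 9.0
```

drive_tool:
  targets:
    - [-0.07,0.01,0,0,0,0]
    - [-0.07,0.01,0,0,0,0]
    - [-0.07,0.01,0,0,0,0]
    - [-0.07,0.01,0,0,0,0]
    - [-0.07,0.01,0,0,0,0]
    - [-0.07,0.01,0,0,0,0]
    - [-0.07,0.01,0,0,0,0]
    - [-0.07,0.01,0,0,0,0]
    - [-0.07,0.01,0,0,0,0]
    - [-0.068,0.011,0,0,0,0]
  gripper: 80

```text
time: 8.23
eef_pos: [0.6076, 0.0056, 0.1981]
tool_rot: [[0.044, 0.999, 0.001], [0.999, -0.044, -0.0], [-0.0, 0.001, -1.0]]
contact_force: [0.7, 0.1, -0.9]
width: 0.0799
grip_force: 0.0
```

drive_tool:
  targets:
    - [0,0,0,0,0,-0.075]
    - [0,0,0,0,0,-0.075]
    - [0,0,0,0,0,-0.075]
    - [0,0,0,0,0,-0.075]
    - [0,0,0,0,0,-0.075]
    - [0,0,0,0,0,-0.075]
    - [0,0,0,0,0,-0.075]

```text
time: 8.82
eef_pos: [0.6077, 0.0074, 0.198]
tool_rot: [[-0.708, 0.706, 0.001], [0.706, 0.708, -0.0], [-0.001, 0.001, -1.0]]
contact_force: [-0.4, -0.3, -0.1]
width: 0.0797
grip_force: 0.0
```

drive_tool:
  targets:
    - [0,0,0,0,0,-0.075]
    - [0,0,0,0,0,-0.075]
    - [0,0,0,0,0,-0.075]
    - [0,0,0,0,0,-0.075]
    - [0,0,0,0,0,-0.075]
    - [0,0,0,0,0,-0.071]
    - [0,0,0,0,0,0]
    - [0,0,0,0,0,0]

```text
time: 9.48
eef_pos: [0.6077, 0.0074, 0.1976]
tool_rot: [[-0.996, 0.093, 0.001], [0.093, 0.996, -0.0], [-0.001, -0.0, -1.0]]
contact_force: [-0.5, 0.7, 0.4]
width: 0.0802
grip_force: 0.0
```

```bash
python3 - <<'E'
from rig import env
from h import *
s=env.state();d=env.get_image('wrist');d['s']=s;rects(wrist(d))
E
python3 go.py .608 .0074 .06 84.9
```

```text
black 5308 z 0.0695 [ 609.1 -115.2] [162.1  46.4] 2.4
white 6221 z 0.0694 [607.6   7. ] [ 45.7 168.7] 84.8
warmer 11545 z 0.0464 [621.8 110. ] [162.5 119.5] 87.6
tray 4284 z 0.0162 [541. 270.] [168.2  55.2] 3.8
blue 172 z 0.0813 [ 568.2 -220.6] [ 8.3 21.8] 66.9
green 378 z 0.0817 [ 601.5 -227.4] [19.5 22.2] 67.3
yellow 362 z 0.0816 [ 637.  -229.8] [21.8 21.3] 70.3
t 9.53 pos [0.6078 0.0074 0.1975] yang 84.7 w 0.0798674706618098 F [-0.   0.4 -0.1]
 turn total [ 0.     0.001 -0.003] rows>= 1.0 | shift before turn [-0.    -0.     0.275]  after turn [-0.0005 -0.      0.2749] rows>= 4.0
```

drive_tool:
  targets:
    - [0,0,0.06,0,0,0]
    - [0,0,0.06,0,0,0]
    - [0,0,0.05,0,0,0]
    - [0,0,0.04,0,0,0]
    - [0,0,0.03,0,0,0]
    - [0,0,0.02,0,0,0]
    - [0,0,0.01,0,0,0]
    - [0,0,0.007,0,0,0]
    - [0,0,0,0,0,0]
    - [0,0,0,0,0,0]

```text
time: 10.37
eef_pos: [0.6083, 0.0074, 0.0595]
tool_rot: [[-0.996, 0.09, 0.002], [0.09, 0.996, -0.0], [-0.002, 0.0, -1.0]]
contact_force: [-0.7, 0.2, 0.5]
width: 0.0798
grip_force: 0.0
```

drive_tool:
  targets:
    - [0,0,0,0,0,0]
    - [0,0,0,0,0,0]
    - [0,0,0,0,0,0]
    - [0,0,0,0,0,0]
    - [0,0,0,0,0,0]
    - [0,0,0,0,0,0]
    - [0,0,0,0,0,0]
    - [0,0,0,0,0,0]
  gripper: 30
  force: 40

```text
time: 11.03
eef_pos: [0.6083, 0.0074, 0.0594]
tool_rot: [[-0.996, 0.09, 0.002], [0.09, 0.996, -0.0], [-0.002, 0.0, -1.0]]
contact_force: [-0.2, -0.2, 5.7]
width: 0.0453
grip_force: 43.6
```

drive_tool:
  targets:
    - [0,0,-0.02,0,0,0]
    - [0,0,-0.04,0,0,0]
    - [0,0,-0.07,0,0,0]
    - [0,0,-0.07,0,0,0]
    - [0,0,-0.06,0,0,0]
    - [0,0,-0.015,0,0,0]
    - [0,0,0,0,0,0]

```text
time: 11.62
eef_pos: [0.6088, 0.0074, 0.1996]
tool_rot: [[-0.996, 0.09, 0.006], [0.09, 0.996, -0.0], [-0.006, 0.0, -1.0]]
contact_force: [-0.2, 0.4, -1.4]
width: 0.0453
grip_force: 43.0
```

```bash
python3 go.py .4928 .362 .2 -2.3
```

```text
t 11.62 pos [0.6088 0.0074 0.1996] yang 84.9 w 0.04528074204906342 F [-0.2  0.4 -1.4]
 turn total [0.003 0.003 0.968] rows>= 13.0 | shift before turn [ 0.295  0.686 -0.002]  after turn [ 0.6994 -0.2603 -0.0009] rows>= 10.0
```

drive_tool:
  targets:
    - [0.03,0.068,0,0,0,0]
    - [0.03,0.068,0,0,0,0]
    - [0.03,0.068,0,0,0,0]
    - [0.03,0.068,0,0,0,0]
    - [0.03,0.069,0,0,0,0]
    - [0.029,0.069,0,0,0,0]
    - [0.029,0.069,0,0,0,0]
    - [0.029,0.069,0,0,0,0]
    - [0.029,0.069,0,0,0,0]
    - [0.029,0.069,0,0,0,0]

```text
time: 12.45
eef_pos: [0.4899, 0.3634, 0.1925]
tool_rot: [[-0.996, 0.09, -0.004], [0.09, 0.996, -0.003], [0.004, -0.003, -1.0]]
contact_force: [0.8, -0.4, -1.1]
width: 0.045
grip_force: 43.0
```

drive_tool:
  targets:
    - [0,0,0,0,0,0.0745]
    - [0,0,0,0,0,0.0745]
    - [0,0,0,0,0,0.0745]
    - [0,0,0,0,0,0.0745]
    - [0,0,0,0,0,0.0745]
    - [0,0,0,0,0,0.0745]
    - [0,0,0,0,0,0.0745]

```text
time: 13.03
eef_pos: [0.4907, 0.3618, 0.1923]
tool_rot: [[-0.61, 0.792, -0.004], [0.792, 0.61, -0.003], [0.0, -0.005, -1.0]]
contact_force: [-0.2, 0.4, -1.5]
width: 0.0449
grip_force: 43.0
```

drive_tool:
  targets:
    - [0,0,0,0,0,0.0745]
    - [0,0,0,0,0,0.0745]
    - [0,0,0,0,0,0.0745]
    - [0,0,0,0,0,0.0745]
    - [0,0,0,0,0,0.0745]
    - [0,0,0,0,0,0.0745]
    - [0,0,0,0,0,0]
    - [0,0,0,0,0,0]

```text
time: 13.7
eef_pos: [0.4909, 0.3619, 0.1932]
tool_rot: [[0.037, 0.999, -0.003], [0.999, -0.037, -0.002], [-0.002, -0.003, -1.0]]
contact_force: [0.7, 0.7, -1.0]
width: 0.0451
grip_force: 43.0
```

```bash
python3 go.py .4928 .362 .0185 -2.3
```

```text
t 13.7 pos [0.4909 0.3619 0.1932] yang -2.1 w 0.045052595607770966 F [ 0.7  0.7 -1. ]
 turn total [-0.002  0.001  0.002] rows>= 1.0 | shift before turn [0.001 0.005 0.349]  after turn [0.0004 0.0037 0.3494] rows>= 5.0
```

drive_tool:
  targets:
    - [0,0.002,0.05,0,0,0]
    - [0,0.002,0.07,0,0,0]
    - [0,0,0.07,0,0,0]
    - [0,0,0.06,0,0,0]
    - [0,0,0.04,0,0,0]
    - [0,0,0.03,0,0,0]
    - [0,0,0.02,0,0,0]
    - [0,0,0.009,0,0,0]
    - [0,0,0,0,0,0]
    - [0,0,0,0,0,0]

```text
time: 14.53
eef_pos: [0.4939, 0.3624, 0.022]
tool_rot: [[0.039, 0.999, 0.001], [0.999, -0.039, 0.001], [0.001, 0.001, -1.0]]
contact_force: [-0.4, 0.1, -0.6]
width: 0.045
grip_force: 43.0
```

drive_tool:
  targets:
    - [0,0,0,0,0,0]
    - [0,0,0,0,0,0]
    - [0,0,0,0,0,0]
    - [0,0,0,0,0,0]
    - [0,0,-0.02,0,0,0]
    - [0,0,-0.05,0,0,0]
    - [0,0,-0.07,0,0,0]
    - [0,0,-0.07,0,0,0]
    - [0,0,-0.07,0,0,0]
    - [0,0,-0.07,0,0,0]
  gripper: 56

```text
time: 15.37
eef_pos: [0.4933, 0.362, 0.1991]
tool_rot: [[0.04, 0.999, 0.001], [0.999, -0.04, 0.001], [0.001, 0.001, -1.0]]
contact_force: [1.0, -0.4, 0.0]
width: 0.0558
grip_force: 0.0
```

```bash
python3 go.py .6095 -.1158 .2 92.3
```

```text
t 15.37 pos [0.4933 0.362  0.1991] yang -2.3 w 0.05580888231885004 F [ 1.  -0.4  0. ]
 turn total [ 1.000e-03  0.000e+00 -1.051e+00] rows>= 14.0 | shift before turn [-0.945  0.271 -0.002]  after turn [-0.1938 -0.9642 -0.0017] rows>= 13.0
```

drive_tool:
  targets:
    - [-0.0675,0.019,0,0,0,0]
    - [-0.0675,0.019,0,0,0,0]
    - [-0.0675,0.019,0,0,0,0]
    - [-0.0675,0.019,0,0,0,0]
    - [-0.0675,0.019,0,0,0,0]
    - [-0.0675,0.02,0,0,0,0]
    - [-0.0675,0.02,0,0,0,0]
  gripper: 80

```text
time: 15.95
eef_pos: [0.5516, 0.1218, 0.1976]
tool_rot: [[0.04, 0.999, 0.001], [0.999, -0.04, 0.0], [0.0, 0.001, -1.0]]
contact_force: [-0.0, 0.5, 0.1]
width: 0.0801
grip_force: 0.0
```

drive_tool:
  targets:
    - [-0.0675,0.02,0,0,0,0]
    - [-0.0675,0.02,0,0,0,0]
    - [-0.0675,0.02,0,0,0,0]
    - [-0.0675,0.02,0,0,0,0]
    - [-0.0675,0.02,0,0,0,0]
    - [-0.0675,0.02,0,0,0,0]
    - [-0.0675,0.02,0,0,0,0]

```text
time: 16.53
eef_pos: [0.612, -0.1173, 0.1976]
tool_rot: [[0.04, 0.999, 0.001], [0.999, -0.04, -0.0], [-0.0, 0.001, -1.0]]
contact_force: [0.2, 0.7, 0.4]
width: 0.08
grip_force: 0.0
```

drive_tool:
  targets:
    - [0,0,0,0,0,-0.075]
    - [0,0,0,0,0,-0.075]
    - [0,0,0,0,0,-0.075]
    - [0,0,0,0,0,-0.075]
    - [0,0,0,0,0,-0.075]
    - [0,0,0,0,0,-0.075]
    - [0,0,0,0,0,-0.075]

```text
time: 17.12
eef_pos: [0.6119, -0.1156, 0.1974]
tool_rot: [[-0.71, 0.704, 0.001], [0.704, 0.71, -0.0], [-0.001, 0.0, -1.0]]
contact_force: [-0.1, -0.0, 0.3]
width: 0.0798
grip_force: 0.0
```

drive_tool:
  targets:
    - [0,0,0,0,0,-0.075]
    - [0,0,0,0,0,-0.075]
    - [0,0,0,0,0,-0.075]
    - [0,0,0,0,0,-0.075]
    - [0,0,0,0,0,-0.075]
    - [0,0,0,0,0,-0.075]
    - [0,0,0,0,0,-0.076]
    - [0,0,0,0,0,0]
    - [0,0,0,0,0,0]

```text
time: 17.87
eef_pos: [0.6119, -0.1155, 0.1971]
tool_rot: [[-0.999, -0.036, 0.001], [-0.036, 0.999, -0.0], [-0.001, -0.0, -1.0]]
contact_force: [-1.0, -1.4, 0.3]
width: 0.08
grip_force: 0.0
```

```bash
python3 - <<'E'
from rig import env
from h import *
s=env.state();d=env.get_image('wrist');d['s']=s;rects(wrist(d));cv2.imwrite('pics/w2.png',d['image']);pickle.dump(d,open('pics/w2.pkl','wb'))
E
python3 go.py .6105 -.1158 .0595 92.3
```

```text
black 6226 z 0.0694 [ 612.1 -115.7] [167.8  46. ] 2.4
white 973 z 0.0596 [ 599.7 -262.8] [21.2 92.2] 85.6
warmer 16249 z 0.0464 [619.5  41.5] [273.9 119.3] 88.0
tray 165 z 0.0065 [ 559.8 -392. ] [49.5 12.5] 1.8
blue 507 z 0.0815 [ 565.2 -227.5] [22.1 21.5] 42.7
green 420 z 0.0816 [ 601.3 -228.9] [20.6 20.7] 67.7
yellow 405 z 0.0815 [ 637.1 -229.9] [22.2 21.4] 14.9
t 17.92 pos [ 0.6119 -0.1155  0.1969] yang 92.1 w 0.0801571872503802 F [ 0.9  0.5 -0.7]
 turn total [-0.     0.    -0.003] rows>= 1.0 | shift before turn [ 0.003 -0.     0.275]  after turn [ 0.0029 -0.0005  0.2749] rows>= 4.0
```

drive_tool:
  targets:
    - [0,0,0.06,0,0,0]
    - [0,0,0.06,0,0,0]
    - [0,0,0.05,0,0,0]
    - [0,0,0.04,0,0,0]
    - [0,0,0.03,0,0,0]
    - [0,0,0.02,0,0,0]
    - [0,0,0.01,0,0,0]
    - [0,0,0.006,0,0,0]
    - [0,0,0,0,0,0]
    - [0,0,0,0,0,0]

```text
time: 18.75
eef_pos: [0.6125, -0.1156, 0.0596]
tool_rot: [[-0.999, -0.039, 0.002], [-0.039, 0.999, -0.0], [-0.002, -0.001, -1.0]]
contact_force: [0.2, -0.1, 0.5]
width: 0.08
grip_force: 0.0
```

drive_tool:
  targets:
    - [0,0,0,0,0,0]
    - [0,0,0,0,0,0]
    - [0,0,0,0,0,0]
    - [0,0,0,0,0,0]
    - [0,0,0,0,0,0]
    - [0,0,0,0,0,0]
    - [0,0,0,0,0,0]
    - [0,0,0,0,0,0]
  gripper: 30

```text
time: 19.42
eef_pos: [0.6124, -0.1157, 0.0594]
tool_rot: [[-0.999, -0.04, 0.002], [-0.04, 0.999, -0.001], [-0.002, -0.001, -1.0]]
contact_force: [-0.6, -0.5, 5.8]
width: 0.0448
grip_force: 43.6
```

drive_tool:
  targets:
    - [0,0,-0.02,0,0,0]
    - [0,0,-0.04,0,0,0]
    - [0,0,-0.07,0,0,0]
    - [0,0,-0.07,0,0,0]
    - [0,0,-0.06,0,0,0]
    - [0,0,-0.015,0,0,0]
    - [0,0,0,0,0,0]

```text
time: 20.0
eef_pos: [0.613, -0.1157, 0.1996]
tool_rot: [[-0.999, -0.04, 0.006], [-0.04, 0.999, -0.001], [-0.006, -0.002, -1.0]]
contact_force: [0.5, 0.8, -0.4]
width: 0.0452
grip_force: 43.0
```

```bash
python3 go.py .4079 .3654 .2 -2.3
```

```text
t 20.0 pos [ 0.613  -0.1157  0.1996] yang 92.3 w 0.04518410299516095 F [ 0.5  0.8 -0.4]
 turn total [0.002 0.004 1.051] rows>= 14.0 | shift before turn [ 0.371  0.978 -0.004]  after turn [ 9.450e-01 -4.484e-01 -9.000e-04] rows>= 14.0
```

drive_tool:
  targets:
    - [0.025,0.065,0,0,0,0]
    - [0.025,0.065,0,0,0,0]
    - [0.025,0.065,0,0,0,0]
    - [0.025,0.065,0,0,0,0]
    - [0.025,0.065,0,0,0,0]
    - [0.025,0.065,0,0,0,0]
    - [0.025,0.065,0,0,0,0]
    - [0.025,0.065,0,0,0,0]

```text
time: 20.67
eef_pos: [0.4997, 0.1415, 0.1926]
tool_rot: [[-0.999, -0.04, -0.005], [-0.04, 0.999, -0.001], [0.005, -0.001, -1.0]]
contact_force: [1.2, 0.2, -0.9]
width: 0.0454
grip_force: 42.9
```

drive_tool:
  targets:
    - [0.024,0.065,0,0,0,0]
    - [0.024,0.065,0,0,0,0]
    - [0.024,0.065,0,0,0,0]
    - [0.025,0.065,0,0,0,0]
    - [0.025,0.066,0,0,0,0]
    - [0.025,0.066,0,0,0,0]
    - [0.024,0.066,0,0,0,0]

```text
time: 21.25
eef_pos: [0.4053, 0.3666, 0.1927]
tool_rot: [[-0.999, -0.04, -0.004], [-0.04, 0.999, -0.003], [0.004, -0.003, -1.0]]
contact_force: [0.3, 0.1, -1.9]
width: 0.0448
grip_force: 42.9
```

drive_tool:
  targets:
    - [0,0,0,0,0,0.075]
    - [0,0,0,0,0,0.075]
    - [0,0,0,0,0,0.075]
    - [0,0,0,0,0,0.075]
    - [0,0,0,0,0,0.075]
    - [0,0,0,0,0,0.075]
    - [0,0,0,0,0,0.075]

```text
time: 21.83
eef_pos: [0.4063, 0.3652, 0.1924]
tool_rot: [[-0.703, 0.711, -0.004], [0.711, 0.703, -0.003], [0.001, -0.005, -1.0]]
contact_force: [-0.3, 0.0, -1.6]
width: 0.0449
grip_force: 43.0
```

drive_tool:
  targets:
    - [0,0,0,0,0,0.075]
    - [0,0,0,0,0,0.075]
    - [0,0,0,0,0,0.075]
    - [0,0,0,0,0,0.075]
    - [0,0,0,0,0,0.075]
    - [0,0,0,0,0,0.075]
    - [0,0,0,0,0,0.075]
    - [0,0,0,0,0,0]
    - [0,0,0,0,0,0]

```text
time: 22.58
eef_pos: [0.4065, 0.3653, 0.1933]
tool_rot: [[0.035, 0.999, -0.003], [0.999, -0.035, -0.002], [-0.002, -0.003, -1.0]]
contact_force: [-0.5, -0.3, -0.9]
width: 0.0452
grip_force: 42.9
```

```bash
python3 go.py .4079 .3654 .02 -2.3
```

```text
t 22.58 pos [0.4065 0.3653 0.1933] yang -2.0 w 0.045217989786299206 F [-0.5 -0.3 -0.9]
 turn total [-0.002  0.002  0.003] rows>= 1.0 | shift before turn [0.001 0.004 0.347]  after turn [3.000e-04 2.800e-03 3.467e-01] rows>= 5.0
```

drive_tool:
  targets:
    - [0,0.001,0.05,0,0,0]
    - [0,0.001,0.07,0,0,0]
    - [0,0,0.07,0,0,0]
    - [0,0,0.06,0,0,0]
    - [0,0,0.04,0,0,0]
    - [0,0,0.03,0,0,0]
    - [0,0,0.02,0,0,0]
    - [0,0,0.01,0,0,0]
    - [0,0,0,0,0,0]
    - [0,0,0,0,0,0]

```text
time: 23.42
eef_pos: [0.4084, 0.366, 0.0214]
tool_rot: [[0.038, 0.999, 0.001], [0.999, -0.038, 0.0], [0.001, 0.001, -1.0]]
contact_force: [0.1, 0.4, -0.2]
width: 0.0449
grip_force: 42.9
```

drive_tool:
  targets:
    - [0,0,0,0,0,0]
    - [0,0,0,0,0,0]
    - [0,0,0,0,0,0]
    - [0,0,0,0,0,0]
    - [0,0,-0.02,0,0,0]
    - [0,0,-0.05,0,0,0]
    - [0,0,-0.07,0,0,0]
    - [0,0,-0.07,0,0,0]
    - [0,0,-0.07,0,0,0]
    - [0,0,-0.07,0,0,0]
  gripper: 56

```text
time: 24.25
eef_pos: [0.4079, 0.3655, 0.1986]
tool_rot: [[0.039, 0.999, 0.001], [0.999, -0.039, 0.001], [0.001, 0.001, -1.0]]
contact_force: [-0.1, 0.4, -0.1]
width: 0.0561
grip_force: 0.0
```

```bash
cat > look.py <<'E'
import sys
from rig import env
from h import *
t=sys.argv[1]
for n in ('scene','side'):
    d=env.get_image(n);pickle.dump(d,open(f'pics/{n}{t}.pkl','wb'));cv2.imwrite(f'pics/{n}{t}.png',d['image'])
    print(n);[print(*c) for c in cups(d)]
    W,h,ok=cloud(d)
    m=ok&(W[...,2]>.042)&(W[...,2]<.055)&(h[...,2]<150)&(h[...,1]<80)&(abs(W[...,0]-.617)<.055)&(W[...,1]>-.17)&(W[...,1]<.19)
    l,k=ndimage.label(ndimage.binary_opening(m))
    for b in range(1,k+1):
        q=W[l==b]
        if len(q)>150:
            c,r=cv2.minEnclosingCircle((q[:,:2]*1000).astype(np.float32));print(' plate',len(q),np.round(c,1),round(r,1),q[:,2].mean().round(4),q[:,:2].mean(0).round(4))
E
python3 look.py 1;  python3 go.py .4245 .116 .2 0
```

```text
scene
[0.4284 0.1163] 0.0303 0.0712 0.005 77 None 3 0.047
[ 0.4234 -0.1142] 0.03 0.0713 0.005 87 None 0 0.036
[ 0.4399 -0.242 ] 0.0302 0.0722 0.007 95 None 0 0.035
 plate 536 [624.  127.6] 40.5 0.0486 [0.6263 0.1265]
 plate 598 [621.   8.] 40.2 0.0487 [0.6224 0.0069]
 plate 681 [ 617.  -111.2] 40.6 0.0487 [ 0.6184 -0.1125]
side
[0.425  0.1155] 0.0306 0.073 0.004 71 None 2 0.05
[ 0.4191 -0.1155] 0.0306 0.0732 0.004 105 -91.38271015746092 53 0.059
[ 0.436  -0.2433] 0.0304 0.0734 0.004 125 -112.03885696472308 59 0.058
 plate 278 [621.2 127.7] 44.7 0.0503 [0.6195 0.1251]
 plate 348 [614.9   9.7] 43.3 0.0504 [0.6157 0.0058]
 plate 451 [ 612.3 -109.5] 43.3 0.0504 [ 0.6113 -0.1145]
t 24.35 pos [0.41   0.3673 0.2051] yang -2.2 w 0.056075434594753344 F [ 0.1 -0.2 -0.6]
 turn total [ 0.007 -0.005 -0.025] rows>= 1.0 | shift before turn [-0.501  0.048  0.006]  after turn [-0.5025  0.0289  0.0101] rows>= 7.0
```

View pics/scene1.png

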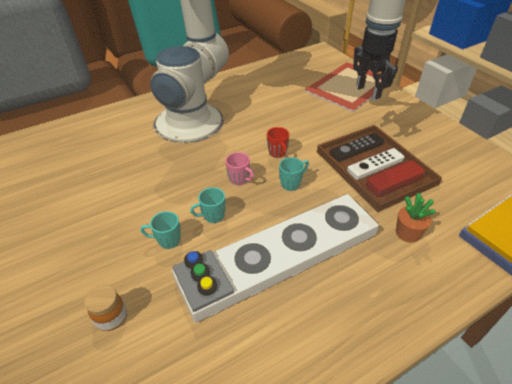

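All three things lie flat in the tray: black (355,147), white (377,163), case (397,178). Cup C was knocked and is now at (.438,-.243). Next is cup A, gripped along x, because its handle points to +y.

drive_tool:
  targets:
    - [-0.06,0.004,0,0,0,-0.025]
    - [-0.063,0.004,0,0,0,0]
    - [-0.063,0.004,0,0,0,0]
    - [-0.063,0.004,0,0,0,0]
    - [-0.063,0.004,0,0,0,0]
    - [-0.063,0.004,0,0,0,0]
    - [-0.063,0.004,0,0,0,0]
    - [-0.063,0.004,0,0,0,0]
    - [0,0,0,0,0,0]
    - [0,0,0,0,0,0]
  gripper: 85

```text
time: 25.18
eef_pos: [0.4232, 0.114, 0.1964]
tool_rot: [[0.003, 1.0, 0.001], [1.0, -0.003, 0.0], [0.0, 0.001, -1.0]]
contact_force: [-0.2, -1.3, 1.0]
width: 0.0852
grip_force: 0.0
```

```bash
python3 go.py .4265 .116 .036 0;python3 - <<'E'
from rig import env
from h import *
s=env.state();d=env.get_image('wrist');d['s']=s
for c in cups(wrist(d)): print(*c)
E
```

```text
t 25.18 pos [0.4232 0.114  0.1964] yang -0.2 w 0.08516481864825692 F [-0.2 -1.3  1. ]
 turn total [ 0.001 -0.    -0.002] rows>= 1.0 | shift before turn [0.004 0.006 0.321]  after turn [0.004  0.0066 0.3208] rows>= 5.0
[0.4262 0.1164] 0.0306 0.0727 0.007 723 92.73434847455943 136 0.059
```

drive_tool:
  targets:
    - [0.004,0.006,0.04,0,0,0]
    - [0,0,0.06,0,0,0]
    - [0,0,0.06,0,0,0]
    - [0,0,0.05,0,0,0]
    - [0,0,0.04,0,0,0]
    - [0,0,0.03,0,0,0]
    - [0,0,0.02,0,0,0]
    - [0,0,0.014,0,0,0]
    - [0,0,0.007,0,0,0]
    - [0,0,0,0,0,0]

```text
time: 26.07
eef_pos: [0.426, 0.1177, 0.0352]
tool_rot: [[-0.001, 1.0, -0.0], [1.0, 0.001, 0.0], [0.0, -0.0, -1.0]]
contact_force: [-0.1, 0.1, 0.3]
width: 0.0852
grip_force: 0.0
```

drive_tool:
  targets:
    - [0,0,0,0,0,0]
    - [0,0,0,0,0,0]
    - [0,0,0,0,0,0]
    - [0,0,0,0,0,0]
    - [0,0,0,0,0,0]
    - [0,0,0,0,0,0]
    - [0,0,0,0,0,0]
  gripper: 45
  force: 40

```text
time: 26.65
eef_pos: [0.4269, 0.1174, 0.0369]
tool_rot: [[-0.0, 1.0, 0.002], [1.0, 0.0, 0.001], [0.001, 0.002, -1.0]]
contact_force: [-0.4, 0.7, 5.8]
width: 0.0638
grip_force: 44.6
```

drive_tool:
  targets:
    - [0,0,-0.02,0,0,0]
    - [0,0,-0.04,0,0,0]
    - [0,0,-0.06,0,0,0]
    - [0,0,-0.06,0,0,0]
    - [0,0,-0.05,0,0,0]
    - [0,0,-0.02,0,0,0]
    - [0,0,0,0,0,0]

```text
time: 27.23
eef_pos: [0.4273, 0.1173, 0.1633]
tool_rot: [[-0.0, 1.0, 0.005], [1.0, 0.0, 0.001], [0.001, 0.005, -1.0]]
contact_force: [0.3, 0.4, -2.6]
width: 0.0637
grip_force: 44.9
```

```bash
python3 go.py .622 .126 .16 0
```

```text
t 27.23 pos [0.4273 0.1173 0.1633] yang 0.0 w 0.06373590808881323 F [ 0.3  0.4 -2.6]
 turn total [ 0.003 -0.001  0.   ] rows>= 1.0 | shift before turn [0.017 0.389 0.009]  after turn [0.0173 0.3895 0.0066] rows>= 5.0
```

drive_tool:
  targets:
    - [0.003,0.05,0,0,0,0]
    - [0.003,0.057,0,0,0,0]
    - [0.003,0.057,0,0,0,0]
    - [0.003,0.057,0,0,0,0]
    - [0.003,0.057,0,0,0,0]
    - [0.003,0.057,0,0,0,0]
    - [0,0.054,0,0,0,0]
    - [0,0,0,0,0,0]
    - [0,0,0,0,0,0]
    - [0,0,0,0,0,0]

```text
time: 28.07
eef_pos: [0.6194, 0.1261, 0.1578]
tool_rot: [[-0.0, 1.0, -0.004], [1.0, 0.0, -0.001], [-0.001, -0.004, -1.0]]
contact_force: [-0.6, -1.3, -2.8]
width: 0.0634
grip_force: 45.8
```

```bash
python3 go.py .622 .127 .088 0
```

```text
t 28.07 pos [0.6194 0.1261 0.1578] yang 0.0 w 0.06340299129819078 F [-0.6 -1.3 -2.8]
 turn total [-0.003  0.     0.   ] rows>= 1.0 | shift before turn [0.002 0.006 0.14 ]  after turn [0.0018 0.0051 0.1397] rows>= 2.0
```

drive_tool:
  targets:
    - [0.002,0.005,0.03,0,0,0]
    - [0,0,0.04,0,0,0]
    - [0,0,0.03,0,0,0]
    - [0,0,0.02,0,0,0]
    - [0,0,0.01,0,0,0]
    - [0,0,0.006,0,0,0]
    - [0,0,0.003,0,0,0]
    - [0,0,0,0,0,0]
    - [0,0,0,0,0,0]

```text
time: 28.82
eef_pos: [0.6235, 0.1274, 0.092]
tool_rot: [[-0.0, 1.0, 0.002], [1.0, 0.0, 0.0], [0.0, 0.002, -1.0]]
contact_force: [-0.4, 0.2, -1.8]
width: 0.063
grip_force: 45.8
```

```bash
python3 go.py .622 .127 .087 0
```

```text
t 28.82 pos [0.6235 0.1274 0.092 ] yang 0.0 w 0.06299428196527534 F [-0.4  0.2 -1.8]
 turn total [ 0.001 -0.     0.   ] rows>= 1.0 | shift before turn [-0.001 -0.003  0.01 ]  after turn [-0.0007 -0.003   0.01  ] rows>= 1.0
```

drive_tool:
  targets:
    - [0,-0.002,0.005,0,0,0]
    - [0,0,0.005,0,0,0]
    - [0,0,0,0,0,0]
    - [0,0,0,0,0,0]

```text
time: 29.15
eef_pos: [0.6225, 0.1273, 0.0869]
tool_rot: [[-0.0, 1.0, 0.002], [1.0, 0.0, 0.0], [0.0, 0.002, -1.0]]
contact_force: [-2.2, -1.1, 3.8]
width: 0.0631
grip_force: 46.1
```

drive_tool:
  targets:
    - [0,0,0,0,0,0]
    - [0,0,0,0,0,0]
    - [0,0,0,0,0,0]
    - [0,0,0,0,0,0]
    - [0,0,-0.02,0,0,0]
    - [0,0,-0.05,0,0,0]
    - [0,0,-0.06,0,0,0]
    - [0,0,-0.06,0,0,0]
    - [0,0,-0.04,0,0,0]
    - [0,0,0,0,0,0]
  gripper: 84

```text
time: 29.98
eef_pos: [0.6239, 0.1276, 0.2086]
tool_rot: [[-0.0, 1.0, 0.011], [1.0, 0.0, 0.002], [0.002, 0.011, -1.0]]
contact_force: [0.6, 0.2, 1.2]
width: 0.0841
grip_force: 0.0
```

```bash
python3 go.py .4212 -.1148 .2 0
```

```text
t 29.98 pos [0.6239 0.1276 0.2086] yang 0.0 w 0.08408205979101112 F [0.6 0.2 1.2]
 turn total [ 0.007 -0.001  0.   ] rows>= 1.0 | shift before turn [-0.485 -0.406  0.012]  after turn [-0.4847 -0.4053  0.0172] rows>= 8.0
```

drive_tool:
  targets:
    - [-0.054,-0.045,0,0,0,0]
    - [-0.054,-0.045,0,0,0,0]
    - [-0.054,-0.045,0,0,0,0]
    - [-0.054,-0.045,0,0,0,0]
    - [-0.054,-0.045,0,0,0,0]
    - [-0.054,-0.045,0,0,0,0]
    - [-0.054,-0.045,0,0,0,0]
    - [-0.054,-0.045,0,0,0,0]
    - [-0.053,-0.045,0,0,0,0]
    - [0,0,0,0,0,0]

```text
time: 30.82
eef_pos: [0.4167, -0.1189, 0.2011]
tool_rot: [[0.005, 1.0, -0.001], [1.0, -0.005, -0.002], [-0.002, -0.001, -1.0]]
contact_force: [-0.1, 0.1, -1.1]
width: 0.084
grip_force: 0.0
```

```bash
cat > wc.py <<'E'
from rig import env
from h import *
s=env.state();d=env.get_image('wrist');d['s']=s
for c in cups(wrist(d)): print(*c)
E
python3 go.py .4212 -.1148 .0365 0; python3 wc.py
```

```text
t 30.82 pos [ 0.4167 -0.1189  0.2011] yang -0.3 w 0.08399742462304856 F [-0.1  0.1 -1.1]
 turn total [-0.     0.002 -0.003] rows>= 1.0 | shift before turn [0.009 0.009 0.329]  after turn [0.0083 0.0089 0.3292] rows>= 5.0
[ 0.4209 -0.1143] 0.0305 0.0727 0.007 716 -91.27539577817274 63 0.053
[ 0.4374 -0.242 ] 0.0305 0.0727 0.008 510 -113.24205692283451 45 0.052
```

drive_tool:
  targets:
    - [0.007,0.007,0.04,0,0,0]
    - [0,0,0.06,0,0,0]
    - [0,0,0.06,0,0,0]
    - [0,0,0.05,0,0,0]
    - [0,0,0.04,0,0,0]
    - [0,0,0.03,0,0,0]
    - [0,0,0.02,0,0,0]
    - [0,0,0.015,0,0,0]
    - [0,0,0.008,0,0,0]
    - [0,0,0.006,0,0,0]

```text
time: 31.7
eef_pos: [0.4236, -0.1116, 0.0364]
tool_rot: [[-0.001, 1.0, 0.0], [1.0, 0.001, -0.0], [-0.0, 0.0, -1.0]]
contact_force: [-0.2, 0.3, -0.4]
width: 0.0839
grip_force: 0.0
```

drive_tool:
  targets:
    - [0,0,0,0,0,0]
    - [0,0,0,0,0,0]
    - [0,0,0,0,0,0]
    - [0,0,0,0,0,0]
    - [0,0,0,0,0,0]
    - [0,0,0,0,0,0]
    - [0,0,0,0,0,0]
    - [0,0,0,0,0,0]
  gripper: 45

```text
time: 32.37
eef_pos: [0.4235, -0.112, 0.0372]
tool_rot: [[-0.0, 1.0, 0.001], [1.0, 0.0, -0.0], [-0.0, 0.001, -1.0]]
contact_force: [-3.5, 0.3, 5.6]
width: 0.063
grip_force: 44.2
```

drive_tool:
  targets:
    - [0,0,-0.02,0,0,0]
    - [0,0,-0.04,0,0,0]
    - [0,0,-0.06,0,0,0]
    - [0,0,-0.06,0,0,0]
    - [0,0,-0.05,0,0,0]
    - [0,0,-0.02,0,0,0]
    - [0,0,0,0,0,0]

```text
time: 32.95
eef_pos: [0.4244, -0.1122, 0.1642]
tool_rot: [[-0.001, 1.0, 0.005], [1.0, 0.001, -0.002], [-0.002, 0.005, -1.0]]
contact_force: [-0.3, -0.8, -2.6]
width: 0.0631
grip_force: 44.9
```

```bash
python3 go.py .6185 .0065 .16 0
```

```text
t 32.95 pos [ 0.4244 -0.1122  0.1642] yang 0.0 w 0.06305614972003777 F [-0.3 -0.8 -2.6]
 turn total [0.003 0.001 0.   ] rows>= 1.0 | shift before turn [0.237 0.388 0.01 ]  after turn [0.2374 0.3882 0.0084] rows>= 6.0
```

drive_tool:
  targets:
    - [0.03,0.048,0,0,0,0]
    - [0.03,0.049,0,0,0,0]
    - [0.03,0.049,0,0,0,0]
    - [0.03,0.049,0,0,0,0]
    - [0.03,0.049,0,0,0,0]
    - [0.03,0.049,0,0,0,0]
    - [0.03,0.049,0,0,0,0]
    - [0.032,0.049,0,0,0,0]
    - [0,0,0,0,0,0]
    - [0,0,0,0,0,0]

```text
time: 33.78
eef_pos: [0.6181, 0.0102, 0.157]
tool_rot: [[-0.002, 1.0, -0.006], [1.0, 0.002, 0.0], [0.0, -0.006, -1.0]]
contact_force: [0.0, -0.3, -2.4]
width: 0.0631
grip_force: 46.0
```

```bash
python3 go.py .6185 .009 .0875 0
```

```text
t 33.78 pos [0.6181 0.0102 0.157 ] yang 0.1 w 0.06312833562603834 F [ 0.  -0.3 -2.4]
 turn total [-0.004 -0.     0.001] rows>= 1.0 | shift before turn [-0.002  0.002  0.139]  after turn [-0.0024  0.0008  0.1389] rows>= 2.0
```

drive_tool:
  targets:
    - [-0.003,-0.001,0.03,0,0,0]
    - [0,0,0.04,0,0,0]
    - [0,0,0.03,0,0,0]
    - [0,0,0.02,0,0,0]
    - [0,0,0.01,0,0,0]
    - [0,0,0.007,0,0,0]
    - [0,0,0.005,0,0,0]
    - [0,0,0,0,0,0]
    - [0,0,0,0,0,0]

```text
time: 34.53
eef_pos: [0.6185, 0.0077, 0.0912]
tool_rot: [[-0.0, 1.0, 0.001], [1.0, 0.0, -0.0], [-0.0, 0.001, -1.0]]
contact_force: [0.5, 0.3, -3.3]
width: 0.063
grip_force: 46.0
```

```bash
python3 go.py .6185 .009 .087 0
```

```text
t 34.53 pos [0.6185 0.0077 0.0912] yang 0.0 w 0.0630233671932612 F [ 0.5  0.3 -3.3]
 turn total [0.001 0.    0.   ] rows>= 1.0 | shift before turn [0.003 0.    0.008]  after turn [0.0026 0.     0.0085] rows>= 1.0
```

drive_tool:
  targets:
    - [0.002,0,0.005,0,0,0]
    - [0,0,0.004,0,0,0]
    - [0,0,0,0,0,0]
    - [0,0,0,0,0,0]

```text
time: 34.87
eef_pos: [0.6187, 0.0089, 0.0873]
tool_rot: [[-0.001, 1.0, 0.002], [1.0, 0.001, 0.0], [0.0, 0.002, -1.0]]
contact_force: [-1.9, 0.6, 4.1]
width: 0.0634
grip_force: 46.4
```

drive_tool:
  targets:
    - [0,0,0,0,0,0]
    - [0,0,0,0,0,0]
    - [0,0,0,0,0,0]
    - [0,0,0,0,0,0]
    - [0,0,-0.02,0,0,0]
    - [0,0,-0.05,0,0,0]
    - [0,0,-0.06,0,0,0]
    - [0,0,-0.06,0,0,0]
    - [0,0,-0.04,0,0,0]
    - [0,0,0,0,0,0]
  gripper: 84

```text
time: 35.7
eef_pos: [0.62, 0.0087, 0.2084]
tool_rot: [[-0.0, 1.0, 0.01], [1.0, 0.0, -0.0], [-0.0, 0.01, -1.0]]
contact_force: [1.3, 0.1, 1.1]
width: 0.0839
grip_force: 0.0
```

```bash
python3 go.py .4377 -.2423 .2 0
```

```text
t 35.7 pos [0.62   0.0087 0.2084] yang 0.0 w 0.08393804237802428 F [1.3 0.1 1.1]
 turn total [0.007 0.    0.   ] rows>= 1.0 | shift before turn [-0.502 -0.365  0.013]  after turn [-0.502  -0.3645  0.0168] rows>= 8.0
```

drive_tool:
  targets:
    - [-0.055,-0.04,0,0,0,0]
    - [-0.055,-0.04,0,0,0,0]
    - [-0.055,-0.04,0,0,0,0]
    - [-0.055,-0.04,0,0,0,0]
    - [-0.055,-0.04,0,0,0,0]
    - [-0.056,-0.04,0,0,0,0]
    - [-0.056,-0.041,0,0,0,0]
    - [-0.057,-0.041,0,0,0,0]
    - [-0.057,-0.041,0,0,0,0]
    - [0,0,0,0,0,0]

```text
time: 36.53
eef_pos: [0.4335, -0.246, 0.2008]
tool_rot: [[0.005, 1.0, -0.002], [1.0, -0.005, -0.002], [-0.002, -0.002, -1.0]]
contact_force: [0.0, -0.5, -0.3]
width: 0.0841
grip_force: 0.0
```

drive_tool:
  targets:
    - [0,0,0,0,0,0]
    - [0,0,0,0,0,0]

```text
time: 36.7
eef_pos: [0.4368, -0.2416, 0.2007]
tool_rot: [[0.0, 1.0, 0.0], [1.0, -0.0, 0.001], [0.001, 0.0, -1.0]]
contact_force: [0.1, -0.3, 0.2]
width: 0.0839
grip_force: 0.0
```

```bash
python3 go.py .4377 -.2423 .0365 0; python3 wc.py
```

```text
t 36.7 pos [ 0.4368 -0.2416  0.2007] yang -0.0 w 0.08388664627070072 F [ 0.1 -0.3  0.2]
 turn total [ 0. -0. -0.] rows>= 1.0 | shift before turn [-0.001  0.002  0.328]  after turn [-0.0013  0.0019  0.3284] rows>= 5.0
[ 0.4375 -0.2424] 0.0306 0.0726 0.008 684 -112.77819561131703 56 0.056
```

drive_tool:
  targets:
    - [-0.001,0.002,0.04,0,0,0]
    - [0,0,0.06,0,0,0]
    - [0,0,0.06,0,0,0]
    - [0,0,0.05,0,0,0]
    - [0,0,0.04,0,0,0]
    - [0,0,0.03,0,0,0]
    - [0,0,0.02,0,0,0]
    - [0,0,0.015,0,0,0]
    - [0,0,0.008,0,0,0]
    - [0,0,0.005,0,0,0]

```text
time: 37.58
eef_pos: [0.4382, -0.2421, 0.0369]
tool_rot: [[-0.001, 1.0, 0.0], [1.0, 0.001, -0.0], [-0.0, 0.0, -1.0]]
contact_force: [0.3, -0.7, -0.7]
width: 0.084
grip_force: 0.0
```

drive_tool:
  targets:
    - [0,0,0,0,0,0]
    - [0,0,0,0,0,0]
    - [0,0,0,0,0,0]
    - [0,0,0,0,0,0]
    - [0,0,0,0,0,0]
    - [0,0,0,0,0,0]
    - [0,0,0,0,0,0]
    - [0,0,0,0,0,0]
  gripper: 45

```text
time: 38.25
eef_pos: [0.4382, -0.2427, 0.0381]
tool_rot: [[-0.0, 1.0, 0.002], [1.0, 0.0, -0.001], [-0.001, 0.002, -1.0]]
contact_force: [-0.8, 0.5, 5.7]
width: 0.065
grip_force: 45.0
```

drive_tool:
  targets:
    - [0,0,-0.02,0,0,0]
    - [0,0,-0.04,0,0,0]
    - [0,0,-0.06,0,0,0]
    - [0,0,-0.06,0,0,0]
    - [0,0,-0.05,0,0,0]
    - [0,0,-0.02,0,0,0]
    - [0,0,0,0,0,0]

```text
time: 38.83
eef_pos: [0.4388, -0.243, 0.1649]
tool_rot: [[-0.0, 1.0, 0.004], [1.0, 0.0, -0.003], [-0.003, 0.004, -1.0]]
contact_force: [-0.8, -0.4, -2.9]
width: 0.0649
grip_force: 45.3
```

```bash
python3 go.py .6145 -.113 .16 0
```

```text
t 38.83 pos [ 0.4388 -0.243   0.1649] yang 0.0 w 0.06490032562543133 F [-0.8 -0.4 -2.9]
 turn total [0.003 0.002 0.   ] rows>= 1.0 | shift before turn [0.26  0.351 0.011]  after turn [0.26   0.3514 0.0098] rows>= 6.0
```

drive_tool:
  targets:
    - [0.032,0.043,0,0,0,0]
    - [0.032,0.044,0,0,0,0]
    - [0.032,0.044,0,0,0,0]
    - [0.032,0.044,0,0,0,0]
    - [0.033,0.044,0,0,0,0]
    - [0.033,0.044,0,0,0,0]
    - [0.033,0.044,0,0,0,0]
    - [0.033,0.044,0,0,0,0]
    - [0,0,0,0,0,0]
    - [0,0,0,0,0,0]

```text
time: 39.67
eef_pos: [0.6128, -0.1109, 0.158]
tool_rot: [[-0.003, 1.0, -0.005], [1.0, 0.003, 0.001], [0.001, -0.005, -1.0]]
contact_force: [-0.2, -0.3, -2.8]
width: 0.0648
grip_force: 45.9
```

drive_tool:
  targets:
    - [0,0,0.03,0,0,0]
    - [0,0,0.04,0,0,0]
    - [0,0,0.03,0,0,0]
    - [0,0,0.02,0,0,0]
    - [0,0,0.01,0,0,0]
    - [0,0,0.007,0,0,0]
    - [0,0,0,0,0,0]
    - [0,0,0,0,0,0]

```text
time: 40.33
eef_pos: [0.6134, -0.1125, 0.0941]
tool_rot: [[-0.0, 1.0, 0.001], [1.0, 0.0, -0.0], [-0.0, 0.001, -1.0]]
contact_force: [-0.1, -0.5, -2.1]
width: 0.065
grip_force: 45.9
```

```bash
python3 go.py .6145 -.1132 .0885 0
```

```text
t 40.33 pos [ 0.6134 -0.1125  0.0941] yang 0.0 w 0.06499223578753786 F [-0.1 -0.5 -2.1]
 turn total [0.001 0.    0.   ] rows>= 1.0 | shift before turn [-0.001  0.002  0.011]  after turn [-0.0014  0.0023  0.0112] rows>= 1.0
```

drive_tool:
  targets:
    - [-0.001,0.002,0.005,0,0,0]
    - [0,0,0.005,0,0,0]
    - [0,0,0.001,0,0,0]
    - [0,0,0,0,0,0]

```text
time: 40.67
eef_pos: [0.6144, -0.1127, 0.0882]
tool_rot: [[-0.001, 1.0, 0.001], [1.0, 0.001, -0.0], [-0.0, 0.001, -1.0]]
contact_force: [0.7, -0.6, -1.7]
width: 0.0652
grip_force: 45.9
```

drive_tool:
  targets:
    - [0,0,0,0,0,0]
    - [0,0,0,0,0,0]
    - [0,0,0,0,0,0]
    - [0,0,0,0,0,0]
    - [0,0,-0.02,0,0,0]
    - [0,0,-0.05,0,0,0]
    - [0,0,-0.06,0,0,0]
    - [0,0,-0.06,0,0,0]
    - [0,0,-0.04,0,0,0]
    - [0,0,0,0,0,0]
  gripper: 84

```text
time: 41.5
eef_pos: [0.616, -0.1132, 0.2107]
tool_rot: [[-0.0, 1.0, 0.011], [1.0, 0.0, -0.003], [-0.003, 0.011, -1.0]]
contact_force: [-0.2, -0.1, 2.7]
width: 0.0838
grip_force: 0.0
```

```bash
python3 look.py 2; python3 go.py .6013 -.2289 .2 90
```

```text
scene
[0.6239 0.1267] 0.0306 0.1213 0.009 123 91.02916759769188 25 0.152
[0.6184 0.0061] 0.03 0.1215 0.052 108 -89.56726082609217 18 0.051
[ 0.616  -0.1123] 0.0303 0.1218 0.054 147 None 0 0.041
 plate 309 [623.9 127.3] 40.9 0.0485 [0.6369 0.116 ]
 plate 309 [622.4   8.3] 40.9 0.0486 [0.6383 0.0016]
 plate 353 [ 618.4 -111.3] 40.0 0.0486 [ 0.6331 -0.1178]
side
[6.321e-01 2.000e-04] 0.1078 0.1229 0.049 219 -172.2155646881198 205 0.173
 plate 804 [604.5  18.2] 171.5 0.0487 [0.5928 0.0071]
t 41.6 pos [ 0.6147 -0.1129  0.2048] yang 0.0 w 0.08398550042420189 F [-0.2  0.5  0.4]
 turn total [ 0.001  0.002 -1.   ] rows>= 13.0 | shift before turn [-0.232 -0.027  0.01 ]  after turn [ 0.0268 -0.2321  0.0096] rows>= 3.0
```

View pics/scene2.png

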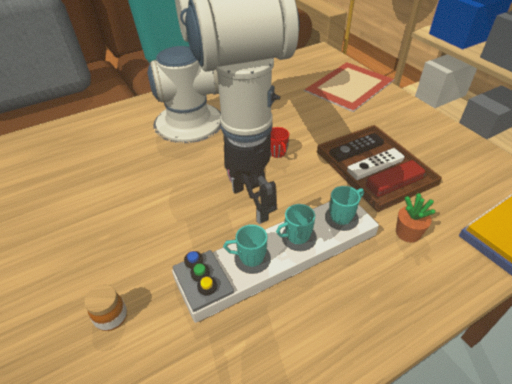

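Each cup stands on its own plate, at about (252,245), (299,223) and (345,204), within 3 mm of the plate centres. Now the buttons, with the fingers closed.

drive_tool:
  targets:
    - [-0.045,-0.005,0,0,0,0]
    - [-0.047,-0.006,0,0,0,0]
    - [-0.047,-0.006,0,0,0,0]
    - [-0.047,-0.005,0,0,0,0]
    - [-0.047,-0.005,0,0,0,0]
    - [0,0,0,0,0,0]
    - [0,0,0,0,0,0]
    - [0,0,0,0,0,0]
  gripper: 0
  force: 20

```text
time: 42.27
eef_pos: [0.6004, -0.2287, 0.2013]
tool_rot: [[-0.0, 1.0, -0.002], [1.0, 0.0, 0.001], [0.001, -0.002, -1.0]]
contact_force: [0.2, -0.7, -0.9]
width: -0.0
grip_force: 0.0
```

```bash
python3 go.py .6013 -.2289 .098 0
```

```text
t 42.27 pos [ 0.6004 -0.2287  0.2013] yang 0.0 w -1.5319039123484756e-05 F [ 0.2 -0.7 -0.9]
 turn total [-0.001 -0.001  0.   ] rows>= 1.0 | shift before turn [-0.001  0.002  0.207]  after turn [-0.0005  0.0018  0.2067] rows>= 3.0
```

drive_tool:
  targets:
    - [0,0.002,0.05,0,0,0]
    - [0,0,0.06,0,0,0]
    - [0,0,0.05,0,0,0]
    - [0,0,0.03,0,0,0]
    - [0,0,0.014,0,0,0]
    - [0,0,0,0,0,0]
    - [0,0,0,0,0,0]

```text
time: 42.85
eef_pos: [0.602, -0.2285, 0.1013]
tool_rot: [[-0.001, 1.0, 0.0], [1.0, 0.001, -0.0], [-0.0, 0.0, -1.0]]
contact_force: [0.1, 0.1, 1.3]
width: -0.0
grip_force: 0.0
```

drive_tool:
  targets:
    - [0,0,0.006,0,0,0]
    - [0,0,0.006,0,0,0]
    - [0,0,0.006,0,0,0]
    - [0,0,0.003,0,0,0]
    - [0,0,0,0,0,0]
    - [0,0,0,0,0,0]

```text
time: 43.35
eef_pos: [0.6017, -0.2293, 0.0904]
tool_rot: [[-0.0, 1.0, 0.0], [1.0, 0.0, -0.0], [-0.0, 0.0, -1.0]]
contact_force: [-0.5, 0.0, 0.0]
width: 0.0
grip_force: 0.0
```

drive_tool:
  targets:
    - [0,0,0.004,0,0,0]
    - [0,0,0.004,0,0,0]
    - [0,0,0.004,0,0,0]
    - [0,0,0.003,0,0,0]
    - [0,0,0,0,0,0]
    - [0,0,0,0,0,0]

```text
time: 43.85
eef_pos: [0.6019, -0.2294, 0.084]
tool_rot: [[-0.0, 1.0, 0.001], [1.0, 0.0, -0.001], [-0.001, 0.001, -1.0]]
contact_force: [-1.7, 1.1, 6.3]
width: 0.0002
grip_force: 3.1
```

drive_tool:
  targets:
    - [0,0,0.002,0,0,0]
    - [0,0,0.002,0,0,0]
    - [0,0,0,0,0,0]
    - [0,0,0,0,0,0]

```text
time: 44.18
eef_pos: [0.602, -0.2294, 0.0839]
tool_rot: [[-0.0, 1.0, 0.002], [1.0, 0.0, -0.001], [-0.001, 0.002, -1.0]]
contact_force: [-5.5, 1.1, 13.2]
width: -0.0002
grip_force: 6.5
```

Green is bottomed out: z stopped at 0.084 m and the force rose. Next is yellow.

drive_tool:
  targets:
    - [0,0,-0.02,0,0,0]
    - [0,0,-0.04,0,0,0]
    - [-0.001,0.035,0,0,0,0]
    - [0,0.035,0,0,0,0]
    - [0,0,0,0,0,0]
    - [0,0,0,0,0,0]

```text
time: 44.68
eef_pos: [0.6367, -0.2295, 0.1098]
tool_rot: [[-0.001, 1.0, -0.002], [1.0, 0.001, 0.001], [0.001, -0.002, -1.0]]
contact_force: [-0.6, -0.2, 0.6]
width: -0.0001
grip_force: 0.0
```

drive_tool:
  targets:
    - [0,0,0.02,0,0,0]
    - [0,0,0.02,0,0,0]
    - [0,0,0.006,0,0,0]
    - [0,0,0.005,0,0,0]
    - [0,0,0.004,0,0,0]
    - [0,0,0.003,0,0,0]
    - [0,0,0,0,0,0]
    - [0,0,0,0,0,0]

```text
time: 45.35
eef_pos: [0.6358, -0.2296, 0.0839]
tool_rot: [[-0.0, 1.0, -0.001], [1.0, 0.0, -0.0], [-0.0, -0.001, -1.0]]
contact_force: [-6.4, 2.7, 10.8]
width: -0.0001
grip_force: 4.9
```

drive_tool:
  targets:
    - [0,0,-0.02,0,0,0]
    - [0,0,-0.04,0,0,0]
    - [0.001,-0.047,0,0,0,0]
    - [0.001,-0.047,0,0,0,0]
    - [0.001,-0.047,0,0,0,0]
    - [0,0,0,0,0,0]
    - [0,0,0,0,0,0]

```text
time: 45.93
eef_pos: [0.5656, -0.2283, 0.1121]
tool_rot: [[0.0, 1.0, 0.0], [1.0, -0.0, -0.0], [-0.0, 0.0, -1.0]]
contact_force: [1.2, -0.2, -0.9]
width: 0.0004
grip_force: 0.0
```

drive_tool:
  targets:
    - [0,0,0.02,0,0,0]
    - [0,0,0.02,0,0,0]
    - [0,0,0.006,0,0,0]
    - [0,0,0.005,0,0,0]
    - [0,0,0.004,0,0,0]
    - [0,0,0.003,0,0,0]
    - [0,0,0,0,0,0]
    - [0,0,0,0,0,0]

```text
time: 46.6
eef_pos: [0.5665, -0.228, 0.084]
tool_rot: [[-0.001, 1.0, 0.0], [1.0, 0.001, 0.0], [0.0, 0.0, -1.0]]
contact_force: [-2.5, 1.8, 6.6]
width: -0.0001
grip_force: 3.3
```

Push a little further to be sure, then lift clear and look.

drive_tool:
  targets:
    - [0,0,0.003,0,0,0]
    - [0,0,0,0,0,0]
    - [0,0,0,0,0,0]

```text
time: 46.85
eef_pos: [0.5665, -0.228, 0.0839]
tool_rot: [[-0.001, 1.0, 0.001], [1.0, 0.001, -0.0], [-0.0, 0.001, -1.0]]
contact_force: [-4.7, 3.2, 12.1]
width: 0.0001
grip_force: 6.0
```

drive_tool:
  targets:
    - [0,0,-0.03,0,0,0]
    - [0,0,-0.06,0,0,0]
    - [0,0,-0.07,0,0,0]
    - [0,0,-0.07,0,0,0]
    - [-0.06,-0.05,0,0,0,0]
    - [-0.06,-0.05,0,0,0,0]
    - [-0.06,-0.05,0,0,0,0]
    - [0,0,0,0,0,0]
    - [0,0,0,0,0,0]

```text
time: 47.6
eef_pos: [0.4902, -0.3199, 0.1961]
tool_rot: [[0.003, 1.0, -0.0], [1.0, -0.003, 0.0], [0.0, -0.0, -1.0]]
contact_force: [0.7, -0.5, 0.1]
width: -0.0002
grip_force: 0.0
```

```bash
python3 look.py 3 | head -8
```

```text
scene
[0.6238 0.1262] 0.0305 0.1215 0.052 133 90.97342241880168 23 0.056
[0.6183 0.0066] 0.0303 0.1216 0.05 127 -89.72430430524679 16 0.052
[ 0.6157 -0.1124] 0.0304 0.1219 0.053 154 -110.94596826910656 23 0.056
 plate 289 [628.1 126.6] 40.0 0.0486 [0.6385 0.1172]
 plate 309 [621.3   8.9] 41.0 0.0488 [0.6385 0.0018]
 plate 352 [ 617.8 -111.1] 39.7 0.0486 [ 0.6332 -0.1177]
side
```

View pics/side3.png

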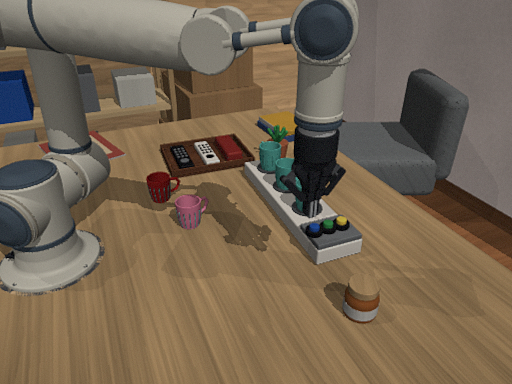

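View pics/scene3.png

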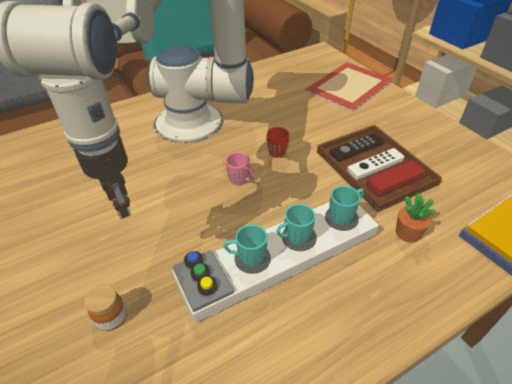

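Both views show the three items in the tray (about (377,163) in the scene view), the cups on their plates at (252,245), (299,223) and (345,204), the buttons up again around (200,270), and the arm clear. The candle and plant are where they were. Handing in.

```bash
python3 -c "
from rig import env
print(env.sign_off())"
```

```text
the job is handed in; nothing more can be done
None
```

The job is handed in, with no verdict shown: both remotes and the case lie flat in the tray, the three turquoise cups each stand on their own plate, green, yellow and blue were each pressed to the stop in that order, and the candle and plant were left alone.

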